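# Tap the transfer punches home in order

### The arm

A 6-joint arm with a two-finger parallel gripper is mounted at the origin on a cart in front of the work surface, level with it; the furniture and walls round the work are solid. World frame = base frame: x ahead of the robot, y to its left, z up, the work surface at z = 0. Lengths are in m, angles in rad, forces in N, time in s.
With the tool pointing down it reaches from about 0.425 to 0.95 m from the base axis. Payload 3.5 kg.
Tool frame: the origin (TCP) lies between the finger pads; the fingertips stand 17 mm ahead of it and the grasp point (between the pads) lies 2 mm behind it; z points along the fingers, y is the direction in which the jaws open and shut (so a half turn about z gives the same grasp; the last joint's range is limited). The gripper opens to 85 mm and grips with 20 to 120 N. Pads are 22 mm wide; open, the fingers measure 114 mm over their backs; the gripper's body (76 mm by 85 mm) begins 54 mm behind the grasp point. The pads swing forward as they close: fully open they stand 13 mm farther back than shut.
Start: joints at [1.061, 0.286, 1.577, -0, 1.279, -0.15], TCP at [0.238, 0.632, 0.216] pointing down, gripper open.
Joint ranges: [-2.77, 2.77], [-0.9, 2.22], [0.21, 2.48], [-1.53, 4.67], [0.24, 2.81], [-2.84, 2.84]. Speed limits (rad/s): [2.79, 2.79, 3.14, 3.14, 3.14, 3.14].

### API

Orientations are given as a unit quaternion [x, y, z, w].
In Python, from plant import ctrl gives the robot as it stands.
- The arm moves only by the tool carry_out, never from a script. Its argument "commands" is a list of rows, each an object with "delta_pos": the shift along the tool's x, y, z in m, a list of three; "delta_rot": the turn, a rotation vector about the tool's x, y, z in rad, a list of three; "claw": the opening in per cent of the stroke, from 0 (shut) to 100 (fully open). A call has 1 to 8 rows; each row is the pose to reach, as a shift and turn from the pose measured when the call began, along the tool's axes at that moment; what a row does not reach only later rows make up. A row lasts 1/12 s, in which the tool goes at most 41.7 mm and 7.16 degrees, less where a joint would pass 70% of its speed; a pose out of reach is approached as far as the arm can. A call with a gripper value outside its range is refused whole. The fingers move at their own pace and stop on an object; "force" is the grip in N (left out, the last holds). Time passes only in rows, so rows that repeat a pose let the fingers close. It gives the time, the measured TCP pose, the force and the opening at its end, in the units of the state.
- ctrl.get_state(): the state, without advancing time (a new reading comes with each control period).
- ctrl.read_camera(name): name is "scene" or "top"; returns (picture, depth): 480x640x3 uint8, red, green, blue; 480x640 float32, m along the optical axis (not along the pixel's ray), 0 where there is no reading.
- ctrl.camera_info(name): a dict with "fx", "fy", "cx", "cy" (pixels), "k1" (the pictures are not rectified: a ray, as slopes to the right and down, at radius r is drawn at 1 + k1 r^2 times it, then the intrinsics apply), "rvec" (rotation vector, rad) and "tvec" (3), from world to camera coordinates, as OpenCV has them. Camera axes: x right, y down, z forward; pixel columns grow to the right and rows downward; lengths in m; the calibration is good to about 2 mm. A picture is of the moment at which its call begins. camera_info takes no time and is no camera call.
- ctrl.sign_off(): hands the job in, once; it reports no verdict.
The state is a dict: "time": time; "qpos": joint angles; "dq": joint speeds; "joint_efforts": joint torques, N m; "eef_pos": TCP position; "tcp_rot": TCP orientation; "contact_force": force on the tool from outside, world axes, zero at the start; "wrist_torque": the same for the moment, N m; "opening": opening from 0.0 (shut) to 1.0 (fully open).
Only numpy, scipy, OpenCV 4.12 (cv2) and the standard library are available. Lean on these libraries where they do the work, as an engineer would, in place of code of your own. Each camera call takes 0.05 s, during which the arm holds its last target.

### The job

The drilling template is set on the white channel; mark its holes by tapping the three transfer punches lightly with the fingertips, the one with the widest head first, then the middle-sized one, then the narrowest. Each punch goes fully home on its stop and stays down; do not hit hard, do not pull a punch up, press none out of turn, and leave the loose things around the template where they are.

Things in the scene. Friction and masses are not known exactly. Their poses are not given: they have to be found in the camera images.
- head_large (a point): centre of the flat top of the large punch's round steel head, 36 mm across and 7 mm thick; moves with the head. Site z points up. 65 to 68 mm above the table at the start, 57 mm when home and let go
- plunger_large (a joint): travel of the large punch in m: start -0.003 to 0, grows as it is pressed down, 0.008 fully home on its firm stop. Its head is a sprung cap that gives 4 N per mm (up to 8 mm) over the stem, so the head sinks about 1.3 mm before the punch starts to slide. The punch slides straight down against about 5 N of steady friction plus a little damping, has no spring, and stays where it is left; it could be drawn up to -0.015. More than 40 N on the punch would crack the channel
- punch_large: the large punch: dark steel guide bush, 16 mm high, standing on the template (origin: centre of its underside, 26 mm above the table, z up), with the 36 mm headed punch sliding in it
- head_medium (a point): centre of the flat top of the medium punch's round steel head, 25 mm across and 7 mm thick; moves with the head. Site z points up. 65 to 68 mm above the table at the start, 57 mm when home and let go
- plunger_medium (a joint): travel of the medium punch in m: start -0.003 to 0, grows as it is pressed down, 0.008 fully home on its firm stop. Its head is a sprung cap that gives 4 N per mm (up to 8 mm) over the stem, so the head sinks about 1.3 mm before the punch starts to slide. The punch slides straight down against about 5 N of steady friction plus a little damping, has no spring, and stays where it is left; it could be drawn up to -0.015. More than 40 N on the punch would crack the channel
- punch_medium: the medium punch: dark steel guide bush, 16 mm high, standing on the template (origin: centre of its underside, 26 mm above the table, z up), with the 25 mm headed punch sliding in it
- head_small (a point): centre of the flat top of the small punch's round steel head, 15 mm across and 7 mm thick; moves with the head. Site z points up. 65 to 68 mm above the table at the start, 57 mm when home and let go
- plunger_small (a joint): travel of the small punch in m: start -0.003 to 0, grows as it is pressed down, 0.008 fully home on its firm stop. Its head is a sprung cap that gives 4 N per mm (up to 8 mm) over the stem, so the head sinks about 1.3 mm before the punch starts to slide. The punch slides straight down against about 5 N of steady friction plus a little damping, has no spring, and stays where it is left; it could be drawn up to -0.015. More than 40 N on the punch would crack the channel
- punch_small: the small punch: dark steel guide bush, 16 mm high, standing on the template (origin: centre of its underside, 26 mm above the table, z up), with the 15 mm headed punch sliding in it
- template: aluminium drilling template, 66 x 290 mm and 26 mm high, straddling a white plastic channel 360 mm long, fixed to the table; origin at the centre of its underside on the table, y along its length, z up. The three punches stand in a row along it, 90 mm apart, in any order; a small dark knurled screw, 18 mm wide and 39 mm high, stands 132 mm from the centre at each end and is not a punch
- coupling: loose brown pipe coupling standing on end, 51 mm across, 44 mm high; bystander beside the template; origin at the centre of its underside
- coupling_b: loose brown pipe coupling, slightly smaller, standing on end, 46 mm across, 40 mm high; bystander beside the template; origin at the centre of its underside
- elbow: loose white plastic pipe elbow lying flat, 82 x 82 mm, 45 mm high; bystander beside the template; origin at the centre of its underside
- offcut: loose pine offcut, 45 x 80 mm, 38 mm high; bystander beside the template; origin at the centre of its underside

How it is judged:
On the way, in this order (a step that is already met when the one before it is completed fails the run):
1. the large-headed punch is tapped home (value of joint plunger_large above 0.0065 m), for 0.1 s.
2. the medium-headed punch is tapped home (value of joint plunger_medium above 0.0065 m), for 0.1 s.
3. the small-headed punch is tapped home (value of joint plunger_small above 0.0065 m), for 0.1 s.
At the end, for the whole second after the job is handed in: All three punches are down on their stops (at least 6.5 of 8 mm), and the two couplings, elbow and offcut lie within 15 mm of where they were (value of joint each of plunger_large, plunger_medium, plunger_small above 0.0065 m and distance of each of coupling, coupling_b, elbow, offcut from where it was at the start of the episode below 0.015 m); the robot touches nothing.
It fails at once if a punch is pressed (over 3 mm) before the next wider one is home ((value of joint plunger_medium above 0.003 m and value of joint plunger_large below 0.0065 m) or (value of joint plunger_small above 0.003 m and value of joint plunger_medium below 0.0065 m)).
It fails at once if a punch is hit or pushed with more than 40 N (contact force between any of punch_large, punch_medium, punch_small and the fingers above 40 N).
It fails at once if the arm or the gripper's body, not the fingers, pushes a punch (contact force between any of punch_large, punch_medium, punch_small and the arm above 2 N).
It fails at once if a punch is pulled up (over 3 mm above its highest start) (value of joint any of plunger_large, plunger_medium, plunger_small below -0.006 m).
It fails at once if a loose bystander is moved more than 15 mm, lifted or carried (distance of any of coupling, coupling_b, elbow, offcut from where it was at the start of the episode above 0.015 m).
It also fails if it takes over 42 s, if anything falls off the work surface, if the arm or the gripper's body presses on something with over 40 N, if the wrist force passes 120 N, or if a joint passes its speed limit or range.

## Working session

There is one attempt and no reset: what is moved stays moved. The work goes in short steps, Python scripts to look and compute and a tool call to move; the robot and the scene stay as the last step left them, time stands still between calls to the robot, and variables do not carry over. Pictures are saved under pics/ and viewed, and the job is handed in when it is done.

Besides the shell and the picture viewer there is one more tool, called after "Call:" by a JSON object that holds its "method" and its "body", one argument or row to a line. carry_out: Moves the arm, as the interface text tells. Its arguments: {"type":"object","properties":{"commands":{"type":"array"},"force":{"type":"number"}},"required":["commands"]}

```bash
mkdir -p pics; ls; python3 - <<'E'
from plant import ctrl
import cv2,numpy as np
print(ctrl.get_state())
for n in("scene","top"):
    im,d=ctrl.read_camera(n); cv2.imwrite(f"pics/{n}0.png",im[:,:,::-1]); np.savez(f"{n}0.npz",im=im,d=d); print(n,ctrl.camera_info(n))
E
```

```text
pics
{'time': 0.0, 'qpos': array([ 1.06101312e+00,  2.87208534e-01,  1.57815130e+00, -1.83600766e-05,
        1.27861051e+00, -1.50018012e-01]), 'dq': array([ 0.00080162,  0.00071835,  0.00093955, -0.00071827,  0.00052283,
        0.00044093]), 'joint_efforts': array([-4.45553105e-04, -4.06003439e+01, -2.92617470e+01, -2.36798314e-04,
        6.00311992e-03,  7.81475194e-06]), 'eef_pos': array([0.2372864 , 0.63118526, 0.21453256]), 'tcp_rot': array([ 1.78911330e-01,  9.83864484e-01, -1.12758211e-03, -3.76810997e-04]), 'contact_force': array([-0.60516455,  0.62026021, -0.68384279]), 'wrist_torque': array([ 0.05716373, -0.00228329, -0.03744851]), 'opening': 0.9992130347696365}
scene {'fx': 521.9167752595765, 'fy': 521.9167752595765, 'cx': 325.37819187884685, 'cy': 239.23694285118003, 'k1': -0.06782403895660544, 'rvec': array([ 1.93948805, -0.99260547,  0.52165372]), 'tvec': array([-0.37571306,  0.32353573,  0.52840498])}
top {'fx': 552.7962362424566, 'fy': 552.7962362424566, 'cx': 317.262575505067, 'cy': 237.76035231400897, 'k1': 0.030655137280383413, 'rvec': array([ 1.97976499, -2.24517999,  0.23344588]), 'tvec': array([0.02917152, 0.62821151, 0.80088964])}
```

View pics/top0.png

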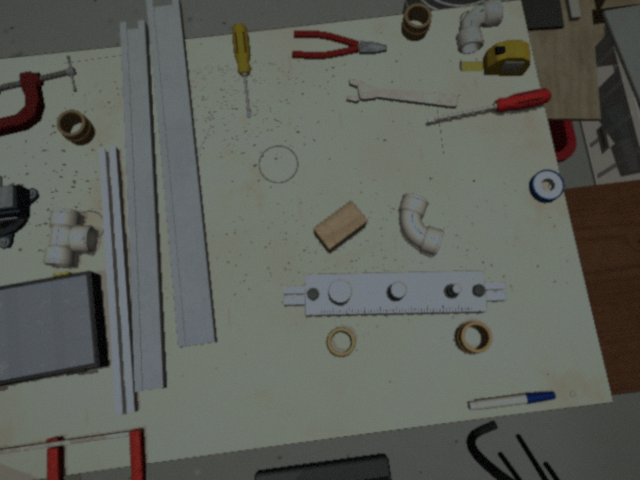

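View pics/scene0.png

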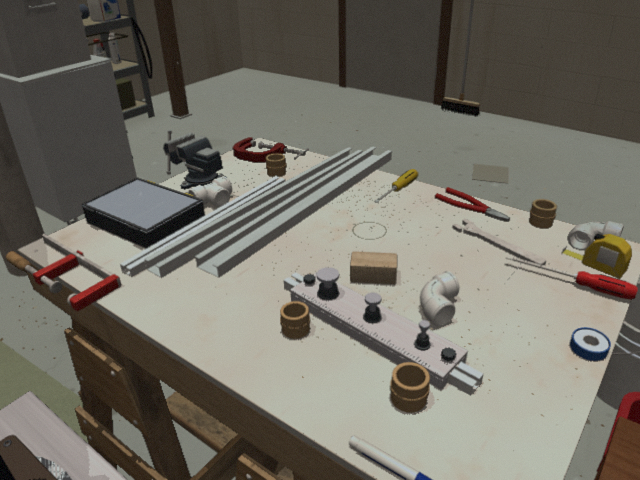

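The top view shows a row along the template: large head at about (340,292), medium (397,291), small (453,290), with screws at (313,294) and (479,290). I'll measure these precisely next.

```bash
cat > h.py <<'E'
import numpy as np,cv2
from plant import ctrl
def cam(n):
    i=ctrl.camera_info(n); R,_=cv2.Rodrigues(i["rvec"]); return i,R,np.array(i["tvec"])
def ray(n,uv):
    i,R,t=cam(n); x=np.array([(uv[0]-i["cx"])/i["fx"],(uv[1]-i["cy"])/i["fy"]]); s=x.copy()
    for _ in range(20): s=x/(1+i["k1"]*(s@s))
    return -R.T@t, R.T@np.array([s[0],s[1],1.])
def onplane(n,uv,z):
    o,d=ray(n,uv); return o+d*(z-o[2])/d[2]
def proj(n,P):
    i,R,t=cam(n); c=R@np.asarray(P)+t; s=c[:2]/c[2]; s=s*(1+i["k1"]*(s@s)); return np.array([s[0]*i["fx"]+i["cx"],s[1]*i["fy"]+i["cy"]])
def depthpt(n,uv,d):
    o,r=ray(n,uv); return o+r*d
E
python3 - <<'E'
from h import *
im=np.load("top0.npz")["im"]; c=im[255:365,270:520]; cv2.imwrite("pics/topc.png",cv2.resize(c,None,fx=3.2,fy=3.2,interpolation=cv2.INTER_CUBIC)[:,:,::-1])
im=np.load("scene0.npz")["im"]; c=im[235:415,270:490]; cv2.imwrite("pics/scenec.png",cv2.resize(c,None,fx=3.2,fy=3.2,interpolation=cv2.INTER_CUBIC)[:,:,::-1])
d=np.load("top0.npz")["d"]
for uv in((340,292),(397,291),(453,290),(313,294),(479,290),(425,291),(341,341),(473,337),(340,227),(421,230)):
    print(uv,onplane("top",uv,.066).round(4),depthpt("top",uv,np.median(d[uv[1]-1:uv[1]+2,uv[0]-1:uv[0]+2])).round(4))
E
```

```text
(340, 292) [ 0.5381 -0.0737  0.066 ] [ 0.5381 -0.0737  0.0661]
(397, 291) [ 0.5287 -0.1606  0.066 ] [ 0.5288 -0.1608  0.0651]
(453, 290) [ 0.5196 -0.2459  0.066 ] [ 0.5198 -0.2466  0.0633]
(313, 294) [ 0.5402 -0.0322  0.066 ] [ 0.5432 -0.0323  0.038 ]
(479, 290) [ 0.5147 -0.2852  0.066 ] [ 0.5167 -0.2932  0.0397]
(425, 291) [ 0.5234 -0.2032  0.066 ] [ 0.5269 -0.2115  0.0256]
(341, 341) [ 0.4647 -0.0653  0.066 ] [ 4.66e-01 -6.81e-02  4.00e-04]
(473, 337) [ 0.4461 -0.2631  0.066 ] [ 0.4459 -0.2818 -0.002 ]
(340, 227) [ 0.6396 -0.0873  0.066 ] [ 0.6461 -0.0893  0.037 ]
(421, 230) [ 0.6188 -0.2128  0.066 ] [ 0.6247 -0.2192  0.0367]
```

View pics/topc.png

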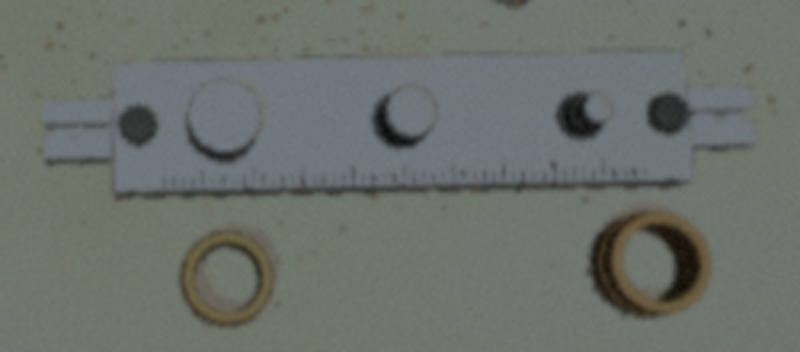

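View pics/scenec.png

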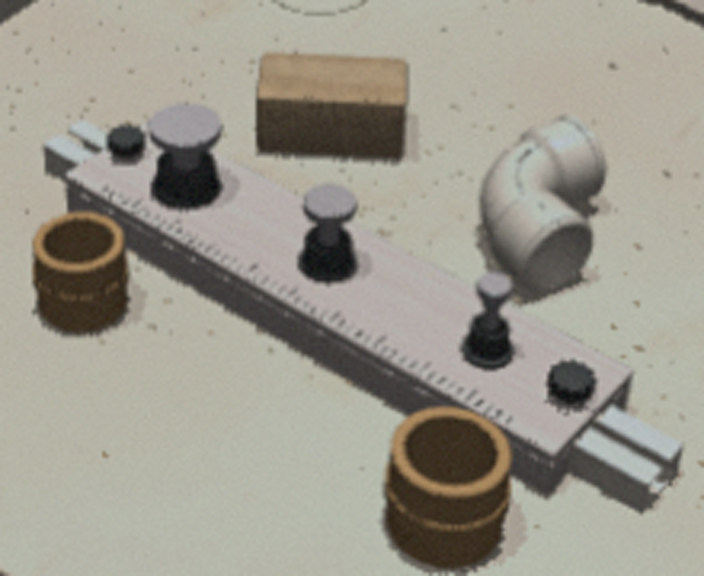

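```bash
python3 - <<'E'
from h import *
T=[(224,116),(411,112),(598,107)];S=[(185,128),(330,203),(495,287)]
for a,b in zip(T,S):
    ua=(270+(a[0]-1.1)/3.2,255+(a[1]-1.1)/3.2); ub=(270+(b[0]-1.1)/3.2,235+(b[1]-1.1)/3.2)
    o1,d1=ray("top",ua);o2,d2=ray("scene",ub)
    k=np.linalg.lstsq(np.c_[d1,-d2],o2-o1,rcond=None)[0]
    p,q=o1+d1*k[0],o2+d2*k[1]
    print("tri",((p+q)/2).round(4),"gap",np.linalg.norm(p-q).round(4),"top@.066",onplane("top",ua,.066).round(4),"scene",onplane("scene",ub,.066).round(4))
for n in("top","scene"):
    d=np.load(n+"0.npz")["d"]
    P=np.array([depthpt(n,(u,v),d[v,u]) if d[v,u]>0 else [9,9,9] for v in range(230,345) for u in range(290,500)])
    m=(P[:,2]>.058)&(P[:,2]<.075)&(P[:,0]<.62)
    Q=P[m]; 
    for y in(-.075,-.163,-.25):
        s=Q[abs(Q[:,1]-y)<.035]; print(n,len(s),s.mean(0).round(4),(s.max(0)+s.min(0)).round(4)/2,np.ptp(s,axis=0).round(3))
# bystander extents from top depth
d=np.load("top0.npz")["d"]
for nm,(u0,u1,v0,v1) in dict(coupA=(320,362,320,362),coupB=(448,500,315,362),offcut=(305,375,195,255),elbow=(392,450,188,260),tmpl=(280,512,262,322)).items():
    P=np.array([depthpt("top",(u,v),d[v,u]) for v in range(v0,v1) for u in range(u0,u1) if d[v,u]>0]); P=P[P[:,2]>(.018)]
    print(nm,P.min(0).round(3),P.max(0).round(3))
for uv in((313,294),(479,290)): print(uv,onplane("top",uv,.039))
E
```

```text
tri [ 0.5403 -0.0737  0.0624] gap 0.0003 top@.066 [ 0.5398 -0.0734  0.066 ] scene [ 0.5365 -0.0767  0.066 ]
tri [ 0.531  -0.1633  0.0625] gap 0.0004 top@.066 [ 0.5305 -0.1626  0.066 ] scene [ 0.5274 -0.1657  0.066 ]
tri [ 0.5222 -0.2528  0.0628] gap 0.0004 top@.066 [ 0.5218 -0.2517  0.066 ] scene [ 0.519  -0.2544  0.066 ]Traceback (most recent call last):
  File "<stdin>", line 11, in <module>
  File "h.py", line 14, in depthpt
    o,r=ray(n,uv); return o+r*d
        ~~~^^^^^^
  File "h.py", line 6, in ray
    i,R,t=cam(n); x=np.array([(uv[0]-i["cx"])/i["fx"],(uv[1]-i["cy"])/i["fy"]]); s=x.copy()
          ~~~^^^
  File "h.py", line 4, in cam
    i=ctrl.camera_info(n); R,_=cv2.Rodrigues(i["rvec"]); return i,R,np.array(i["tvec"])
ValueError: time passes only in moves, steps and waits
```

```bash
sed -i 's/^def cam/import functools\n@functools.lru_cache(None)\ndef cam/' h.py; python3 - <<'E'
from h import *
d=np.load("top0.npz")["d"]
for nm,(u0,u1,v0,v1) in dict(coupA=(320,362,320,362),coupB=(448,500,315,362),offcut=(305,375,195,255),elbow=(392,450,188,260),tmpl=(280,512,262,322)).items():
    P=np.array([depthpt("top",(u,v),d[v,u]) for v in range(v0,v1) for u in range(u0,u1) if d[v,u]>0]); P=P[P[:,2]>(.018)]
    print(nm,P.min(0).round(3),P.max(0).round(3))
    if nm=="tmpl":
        Q=P[P[:,2]>.058]
        for y in(-.075,-.163,-.25):
            s=Q[abs(Q[:,1]-y)<.035]; print(len(s),s.mean(0).round(4),((s.max(0)+s.min(0))/2).round(4),np.ptp(s,axis=0).round(3))
from scipy.spatial.transform import Rotation as R
s=ctrl.get_state(); M=R.from_quat(s["tcp_rot"]).as_matrix(); print(M.round(4),s["eef_pos"],s["time"])
# row direction
v=np.array([-.0089,-.0893,0]);print("row in tool",(M.T@v/.09).round(4))
tgt=np.array([.539,-.074,.215]); print("delta",M.T@(tgt-s["eef_pos"]))
E
```

```text
coupA [ 0.443 -0.089  0.019] [ 0.488 -0.044  0.044]
coupB [ 0.421 -0.297  0.018] [ 0.471 -0.248  0.048]
offcut [ 0.613 -0.135  0.018] [ 0.689 -0.047  0.042]
elbow [ 0.585 -0.255  0.018] [ 0.691 -0.191  0.047]
tmpl [ 0.471 -0.341  0.018] [0.579 0.016 0.071]
421 [ 0.5403 -0.0738  0.0656] [ 0.5408 -0.0741  0.065 ] [0.036 0.035 0.011]
203 [ 0.5311 -0.1629  0.0648] [ 0.5312 -0.1633  0.0638] [0.024 0.025 0.009]
79 [ 0.5221 -0.2519  0.0654] [ 0.5228 -0.2527  0.0652] [0.014 0.015 0.008]
[[-9.36e-01  3.52e-01 -1.10e-03]
 [ 3.52e-01  9.36e-01 -1.90e-03]
 [ 3.00e-04 -2.10e-03 -1.00e+00]] [0.23729537 0.63124201 0.21466173] 0.1
row in tool [-0.2567 -0.9635  0.002 ]
delta [-0.53065448 -0.55389302  0.00066106]
```

Call:
{"method": "carry_out", "body": {
  "commands": [
    {"delta_pos":[-0.03,-0.02,0],"delta_rot":[0,0,0],"claw":0},
    {"delta_pos":[-0.06,-0.04,0],"delta_rot":[0,0,0],"claw":0},
    {"delta_pos":[-0.09,-0.06,0],"delta_rot":[0,0,0],"claw":0},
    {"delta_pos":[-0.12,-0.08,0],"delta_rot":[0,0,0],"claw":0},
    {"delta_pos":[-0.15,-0.11,0],"delta_rot":[0,0,0],"claw":0},
    {"delta_pos":[-0.18,-0.14,0],"delta_rot":[0,0,0],"claw":0},
    {"delta_pos":[-0.21,-0.17,0],"delta_rot":[0,0,0],"claw":0},
    {"delta_pos":[-0.24,-0.19,0],"delta_rot":[0,0,0],"claw":0}
  ],
  "force": 20
}}

```text
time: 0.77
eef_pos: [0.3946, 0.3665, 0.2144]
tcp_rot: [0.179, 0.984, -0.002, -0.001]
contact_force: [1.1, 0.4, 0.0]
opening: -0.002
```

Call:
{"method": "carry_out", "body": {
  "commands": [
    {"delta_pos":[-0.026,-0.03,0],"delta_rot":[0,0,0],"claw":0},
    {"delta_pos":[-0.052,-0.06,0],"delta_rot":[0,0,0],"claw":0},
    {"delta_pos":[-0.078,-0.09,0],"delta_rot":[0,0,0],"claw":0},
    {"delta_pos":[-0.104,-0.12,0],"delta_rot":[0,0,0],"claw":0},
    {"delta_pos":[-0.13,-0.15,0],"delta_rot":[0,0,0],"claw":0},
    {"delta_pos":[-0.156,-0.18,0],"delta_rot":[0,0,0],"claw":0},
    {"delta_pos":[-0.182,-0.21,0],"delta_rot":[0,0,0],"claw":0},
    {"delta_pos":[-0.208,-0.24,0],"delta_rot":[0,0,0],"claw":0}
  ]
}}

```text
time: 1.43
eef_pos: [0.5048, 0.0668, 0.2146]
tcp_rot: [0.179, 0.984, -0.002, -0.001]
contact_force: [0.5, 0.7, -0.1]
opening: 0.003
```

```bash
cat > g.py <<'E'
from h import *
import sys
from scipy.spatial.transform import Rotation as R
s=ctrl.get_state(); M=R.from_quat(s["tcp_rot"]).as_matrix()
t=np.array([float(x) for x in sys.argv[1:4]])
print(s["time"],s["eef_pos"].round(4),"delta",(M.T@(t-s["eef_pos"])).round(4),"F",s["contact_force"].round(2),"down axis",M[:,2].round(4), "dq",np.abs(s["dq"]).max().round(4))
E
python3 g.py .5397 -.0738 .215
```

```text
1.4333 [0.5048 0.0668 0.2146] delta [-8.210e-02 -1.193e-01 -1.000e-04] F [ 0.45  0.67 -0.14] down axis [-0.0027 -0.0027 -1.    ] dq 0.8865
```

Call:
{"method": "carry_out", "body": {
  "commands": [
    {"delta_pos":[-0.021,-0.03,0.01],"delta_rot":[0,0,0],"claw":0},
    {"delta_pos":[-0.042,-0.06,0.03],"delta_rot":[0,0,0],"claw":0},
    {"delta_pos":[-0.063,-0.09,0.05],"delta_rot":[0,0,0],"claw":0},
    {"delta_pos":[-0.082,-0.119,0.07],"delta_rot":[0,0,0],"claw":0},
    {"delta_pos":[-0.082,-0.119,0.09],"delta_rot":[0,0,0],"claw":0},
    {"delta_pos":[-0.082,-0.119,0.1],"delta_rot":[0,0,0],"claw":0},
    {"delta_pos":[-0.082,-0.119,0.1],"delta_rot":[0,0,0],"claw":0},
    {"delta_pos":[-0.082,-0.119,0.1],"delta_rot":[0,0,0],"claw":0}
  ]
}}

```text
time: 2.1
eef_pos: [0.5388, -0.0729, 0.1144]
tcp_rot: [0.178, 0.984, -0.001, -0.002]
contact_force: [0.0, -0.6, 0.0]
opening: 0.001
```

```bash
python3 g.py .5397 -.0738 .09; python3 - <<'E'
from h import *
for n in("scene","top"):
    im,d=ctrl.read_camera(n); cv2.imwrite(f"pics/{n}1.png",im[:,:,::-1])
    if n=="scene": cv2.imwrite("pics/s1c.png",cv2.resize(im[180:360,220:460],None,fx=3,fy=3)[:,:,::-1])
E
```

```text
2.1 [ 0.5388 -0.0729  0.1144] delta [-0.0012 -0.0005  0.0244] F [ 0.03 -0.57  0.05] down axis [-0.0044 -0.002  -1.    ] dq 0.0295
```

View pics/s1c.png

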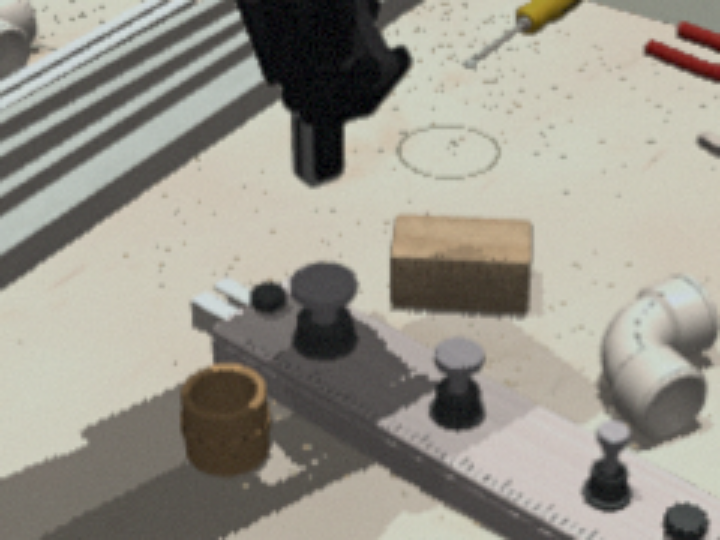

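View pics/top1.png

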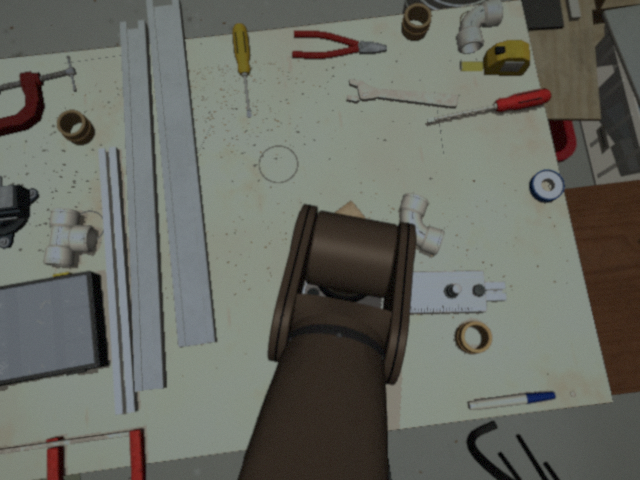

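The fingertips (crop 317,178) hang directly above the large head (crop 323,282). The top view shows the arm clear of everything loose. I'll press gradually and watch the force.

Call:
{"method": "carry_out", "body": {
  "commands": [
    {"delta_pos":[-0.001,-0.001,0.01],"delta_rot":[0,0,0],"claw":0},
    {"delta_pos":[-0.001,-0.001,0.02],"delta_rot":[0,0,0],"claw":0},
    {"delta_pos":[-0.001,-0.001,0.026],"delta_rot":[0,0,0],"claw":0},
    {"delta_pos":[-0.001,-0.001,0.029],"delta_rot":[0,0,0],"claw":0},
    {"delta_pos":[-0.001,-0.001,0.032],"delta_rot":[0,0,0],"claw":0},
    {"delta_pos":[-0.001,-0.001,0.034],"delta_rot":[0,0,0],"claw":0},
    {"delta_pos":[-0.001,-0.001,0.036],"delta_rot":[0,0,0],"claw":0},
    {"delta_pos":[-0.001,-0.001,0.036],"delta_rot":[0,0,0],"claw":0}
  ]
}}

```text
time: 2.87
eef_pos: [0.5406, -0.0744, 0.0799]
tcp_rot: [0.178, 0.984, -0.002, -0.0]
contact_force: [-0.1, 0.3, -0.6]
opening: 0.001
```

```bash
python3 g.py .5397 -.0738 .07
```

```text
2.8667 [ 0.5406 -0.0744  0.0799] delta [0.001  0.0003 0.0099] F [-0.15  0.33 -0.63] down axis [-0.0011 -0.0032 -1.    ] dq 0.0066
```

Call:
{"method": "carry_out", "body": {
  "commands": [
    {"delta_pos":[0,0,0.002],"delta_rot":[0,0,0],"claw":0},
    {"delta_pos":[0,0,0.004],"delta_rot":[0,0,0],"claw":0},
    {"delta_pos":[0,0,0.005],"delta_rot":[0,0,0],"claw":0},
    {"delta_pos":[0,0,0.005],"delta_rot":[0,0,0],"claw":0}
  ]
}}

```text
time: 3.2
eef_pos: [0.5404, -0.0743, 0.0747]
tcp_rot: [0.178, 0.984, -0.002, -0.0]
contact_force: [-0.1, -0.8, -0.3]
opening: 0.002
```

```bash
python3 - <<'E'
from h import *
im,d=ctrl.read_camera("scene"); cv2.imwrite("pics/s2c.png",cv2.resize(im[200:320,260:420],None,fx=5,fy=5,interpolation=cv2.INTER_CUBIC)[:,:,::-1])
E
```

```text
(no output)
```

View pics/s2c.png

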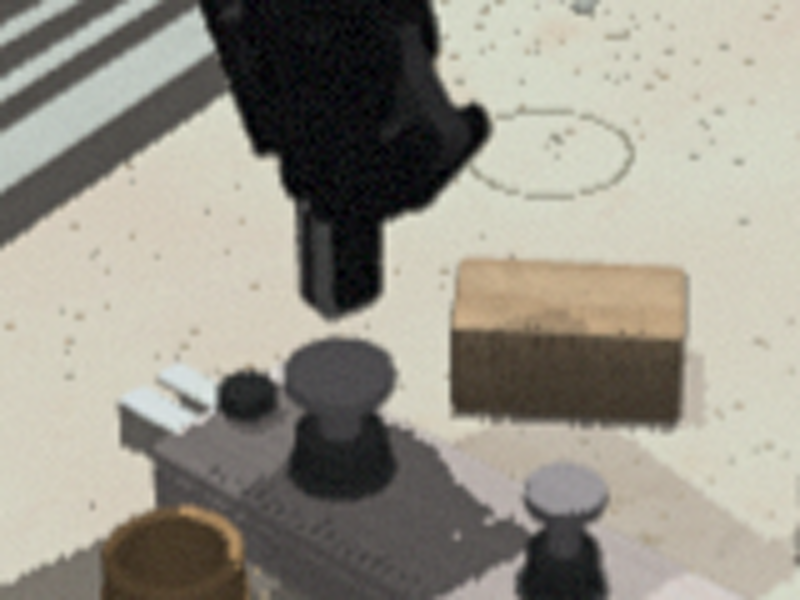

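```bash
python3 - <<'E'
from h import *
im,d=ctrl.read_camera("scene"); s=ctrl.get_state(); print(s["eef_pos"],s["qpos"],s["time"])
np.savez("s2.npz",im=im,d=d)
for u in range(318,340,3):
    for v in range(238,282,4):
        p=depthpt("scene",(u,v),d[v,u]); print((u,v),p.round(3),im[v,u].mean().round(), end=" | ")
    print()
print(proj("scene",s["eef_pos"]),proj("scene",s["eef_pos"]-[0,0,.017]),proj("scene",[.54,-.074,.066]))
E
```

```text
[ 0.54056323 -0.07440576  0.07494068] [-0.3211081   0.16678588  1.99806473 -0.00406183  0.97680316 -1.53161085] 3.3
(318, 238) [ 0.531 -0.065  0.132] 35.0 | (318, 242) [0.683 0.055 0.002] 197.0 | (318, 246) [0.673 0.048 0.001] 195.0 | (318, 250) [ 0.663  0.04  -0.001] 198.0 | (318, 254) [ 0.653  0.033 -0.001] 197.0 | (318, 258) [0.641 0.023 0.   ] 204.0 | (318, 262) [ 0.632  0.017 -0.001] 200.0 | (318, 266) [ 0.622  0.009 -0.002] 203.0 | (318, 270) [ 0.612  0.002 -0.002] 148.0 | (318, 274) [ 0.529 -0.064  0.066] 73.0 | (318, 278) [ 0.523 -0.069  0.064] 61.0 | 
(321, 238) [ 0.532 -0.069  0.133] 14.0 | (321, 242) [ 0.528 -0.072  0.129] 27.0 | (321, 246) [ 0.531 -0.07   0.12 ] 27.0 | (321, 250) [ 0.529 -0.071  0.114] 26.0 | (321, 254) [ 0.532 -0.069  0.104] 31.0 | (321, 258) [ 0.53  -0.07   0.099] 29.0 | (321, 262) [0.633 0.01  0.001] 204.0 | (321, 266) [ 0.626  0.005 -0.002] 204.0 | (321, 270) [ 0.542 -0.06   0.065] 77.0 | (321, 274) [ 0.532 -0.067  0.066] 78.0 | (321, 278) [ 0.524 -0.074  0.066] 77.0 | 
(324, 238) [ 0.523 -0.082  0.142] 16.0 | (324, 242) [ 0.527 -0.079  0.133] 4.0 | (
[... 2024 characters left out ...]
66) [ 0.639 -0.019  0.   ] 203.0 | (336, 270) [ 0.554 -0.081  0.066] 95.0 | (336, 274) [ 0.545 -0.087  0.066] 78.0 | (336, 278) [ 0.538 -0.092  0.065] 62.0 | 
(339, 238) [ 0.512 -0.117  0.161] 17.0 | (339, 242) [ 0.531 -0.103  0.139] 50.0 | (339, 246) [ 0.697  0.015 -0.   ] 205.0 | (339, 250) [0.684 0.006 0.001] 203.0 | (339, 254) [ 0.673 -0.002  0.001] 178.0 | (339, 258) [ 0.665 -0.008 -0.001] 202.0 | (339, 262) [ 0.653 -0.016 -0.   ] 205.0 | (339, 266) [ 0.646 -0.021 -0.003] 207.0 | (339, 270) [ 0.632 -0.031 -0.   ] 206.0 | (339, 274) [ 0.623 -0.037 -0.001] 151.0 | (339, 278) [ 0.613 -0.044 -0.001] 202.0 | 
[327.72406507 268.25513831] [327.92112909 277.03992648] [327.40795808 272.98628356]
```

The camera contradicts the nominal fingertip offset. Finger bottoms are at z≈0.092 by depth, about 26 mm above the head (0.066), while the nominal offset predicts 0.058. The force reading shows no contact, which agrees with the camera. I'll keep descending in small increments and rely on the force reading.

Call:
{"method": "carry_out", "body": {
  "commands": [
    {"delta_pos":[0,0,0.005],"delta_rot":[0,0,0],"claw":0},
    {"delta_pos":[0,0,0.01],"delta_rot":[0,0,0],"claw":0},
    {"delta_pos":[0,0,0.013],"delta_rot":[0,0,0],"claw":0},
    {"delta_pos":[0,0,0.015],"delta_rot":[0,0,0],"claw":0},
    {"delta_pos":[0,0,0.015],"delta_rot":[0,0,0],"claw":0}
  ]
}}

```text
time: 3.72
eef_pos: [0.54, -0.0742, 0.059]
tcp_rot: [0.178, 0.984, -0.002, -0.001]
contact_force: [-0.2, -0.8, 0.6]
opening: -0.003
```

```bash
python3 - <<'E'
from h import *
im,d=ctrl.read_camera("scene"); s=ctrl.get_state(); print(s["eef_pos"],s["contact_force"],s["opening"])
for v in range(250,276,2): print(v,depthpt("scene",(327,v),d[v,327]).round(3))
cv2.imwrite("pics/s3c.png",cv2.resize(im[200:320,260:420],None,fx=5,fy=5,interpolation=cv2.INTER_CUBIC)[:,:,::-1])
E
```

```text
[ 0.54023259 -0.07432356  0.05940369] [-0.61892481  0.10233224  0.44192307] 0.0012611203524138046
250 [ 0.527 -0.084  0.12 ]
252 [ 0.525 -0.085  0.118]
254 [ 0.529 -0.082  0.111]
256 [ 0.53  -0.081  0.107]
258 [ 0.531 -0.081  0.103]
260 [ 0.529 -0.082  0.1  ]
262 [ 0.53  -0.081  0.095]
264 [ 0.531 -0.081  0.091]
266 [ 0.531 -0.081  0.087]
268 [ 0.53  -0.081  0.085]
270 [ 0.533 -0.079  0.078]
272 [ 0.534 -0.078  0.073]
274 [ 0.538 -0.075  0.066]
```

View pics/s3c.png

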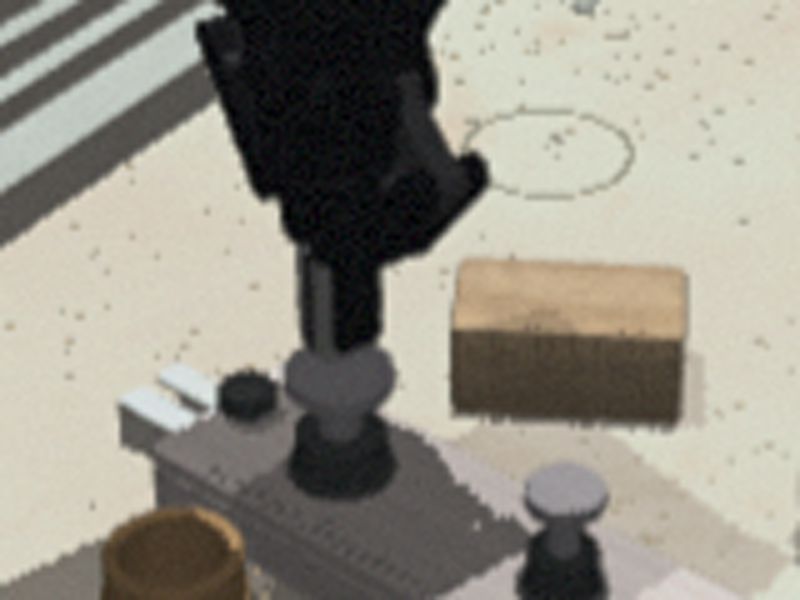

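The tip now shows at z≈0.076, just above the large head. The fingertip offset is holding constant at about +17 mm relative to the reported TCP, so I expect contact near TCP z = 0.049.

Call:
{"method": "carry_out", "body": {
  "commands": [
    {"delta_pos":[0,0,0.004],"delta_rot":[0,0,0],"claw":0},
    {"delta_pos":[0,0,0.008],"delta_rot":[0,0,0],"claw":0},
    {"delta_pos":[0,0,0.01],"delta_rot":[0,0,0],"claw":0},
    {"delta_pos":[0,0,0.012],"delta_rot":[0,0,0],"claw":0},
    {"delta_pos":[0,0,0.014],"delta_rot":[0,0,0],"claw":0},
    {"delta_pos":[0,0,0.014],"delta_rot":[0,0,0],"claw":0}
  ]
}}

```text
time: 4.27
eef_pos: [0.5404, -0.0744, 0.0455]
tcp_rot: [0.178, 0.984, -0.002, -0.001]
contact_force: [-0.4, -0.4, 3.7]
opening: -0.003
```

Call:
{"method": "carry_out", "body": {
  "commands": [
    {"delta_pos":[0,0,0.002],"delta_rot":[0,0,0],"claw":0},
    {"delta_pos":[0,0,0.004],"delta_rot":[0,0,0],"claw":0},
    {"delta_pos":[0,0,0.006],"delta_rot":[0,0,0],"claw":0},
    {"delta_pos":[0,0,0.007],"delta_rot":[0,0,0],"claw":0},
    {"delta_pos":[0,0,0.007],"delta_rot":[0,0,0],"claw":0}
  ]
}}

```text
time: 4.68
eef_pos: [0.5405, -0.0745, 0.0392]
tcp_rot: [0.178, 0.984, -0.002, -0.001]
contact_force: [-3.5, 0.7, 9.3]
opening: -0.0
```

Call:
{"method": "carry_out", "body": {
  "commands": [
    {"delta_pos":[0,0,0.001],"delta_rot":[0,0,0],"claw":0},
    {"delta_pos":[0,0,0.002],"delta_rot":[0,0,0],"claw":0},
    {"delta_pos":[0,0,0.002],"delta_rot":[0,0,0],"claw":0}
  ]
}}

```text
time: 4.93
eef_pos: [0.5406, -0.0745, 0.0384]
tcp_rot: [0.178, 0.984, -0.002, -0.001]
contact_force: [-4.6, 1.8, 12.3]
opening: 0.0
```

```bash
python3 - <<'E'
from h import *
im,d=ctrl.read_camera("scene"); s=ctrl.get_state(); print(s["eef_pos"],s["contact_force"],s["wrist_torque"],s["opening"])
cv2.imwrite("pics/s4c.png",cv2.resize(im[200:320,260:420],None,fx=5,fy=5,interpolation=cv2.INTER_CUBIC)[:,:,::-1])
E
```

```text
[ 0.54062764 -0.0744999   0.03850321] [-4.78470008  1.31106776 12.31356828] [ 0.23177325  0.89810273 -0.01720007] -0.002136047097429049
```

View pics/s4c.png

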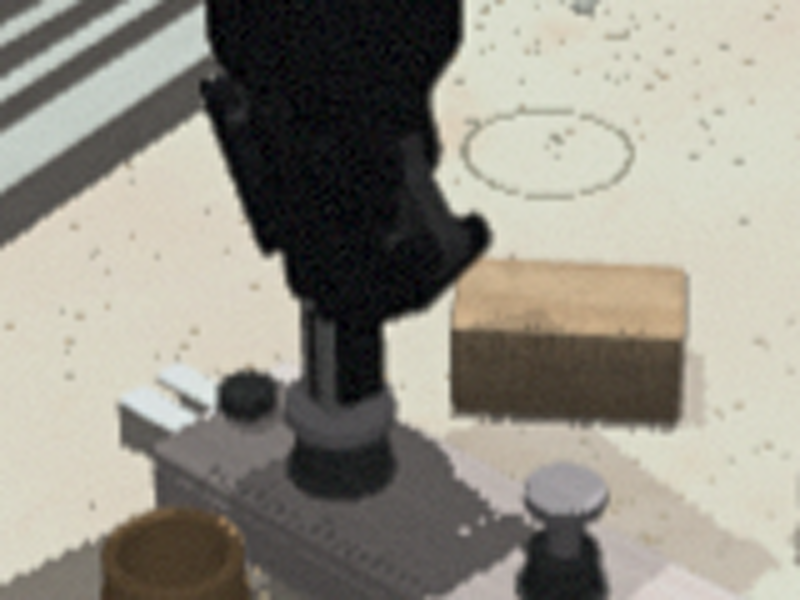

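Call:
{"method": "carry_out", "body": {
  "commands": [
    {"delta_pos":[0,0,0.002],"delta_rot":[0,0,0],"claw":0},
    {"delta_pos":[0,0,0.004],"delta_rot":[0,0,0],"claw":0},
    {"delta_pos":[0,0,0.004],"delta_rot":[0,0,0],"claw":0}
  ]
}}

```text
time: 5.23
eef_pos: [0.5408, -0.0745, 0.0368]
tcp_rot: [0.178, 0.984, -0.002, -0.002]
contact_force: [-7.4, 1.5, 19.9]
opening: -0.0
```

Call:
{"method": "carry_out", "body": {
  "commands": [
    {"delta_pos":[0,0,-0.01],"delta_rot":[0,0,0],"claw":0},
    {"delta_pos":[0,0,-0.025],"delta_rot":[0,0,0],"claw":0},
    {"delta_pos":[-0.005,-0.02,-0.035],"delta_rot":[0,0,0],"claw":0},
    {"delta_pos":[-0.012,-0.045,-0.035],"delta_rot":[0,0,0],"claw":0},
    {"delta_pos":[-0.019,-0.07,-0.035],"delta_rot":[0,0,0],"claw":0},
    {"delta_pos":[-0.023,-0.087,-0.035],"delta_rot":[0,0,0],"claw":0},
    {"delta_pos":[-0.023,-0.087,-0.035],"delta_rot":[0,0,0],"claw":0}
  ]
}}

```text
time: 5.82
eef_pos: [0.5318, -0.1668, 0.0714]
tcp_rot: [0.179, 0.984, -0.002, -0.002]
contact_force: [0.2, 0.1, 0.2]
opening: -0.003
```

```bash
python3 g.py .5308 -.1632 .045; python3 - <<'E'
from h import *
im,d=ctrl.read_camera("scene"); s=ctrl.get_state(); print(s["eef_pos"],s["contact_force"],s["opening"])
for uv in ((327,277),(327,281),(327,285)): print(uv,depthpt("scene",uv,d[uv[1],uv[0]]).round(3))
cv2.imwrite("pics/s5c.png",cv2.resize(im[220:370,280:480],None,fx=4,fy=4,interpolation=cv2.INTER_CUBIC)[:,:,::-1])
E
```

```text
5.8167 [ 0.5318 -0.1668  0.0714] delta [0.0022 0.0032 0.0264] F [0.23 0.11 0.25] down axis [-0.004  -0.0037 -1.    ] dq 0.0461
[ 0.53162734 -0.16518052  0.07113858] [-0.50975052  0.43286234 -0.62063252] 0.0013081329091126025
(327, 277) [ 0.541 -0.072  0.057]
(327, 281) [ 0.532 -0.079  0.057]
(327, 285) [ 0.525 -0.084  0.056]
```

View pics/s5c.png

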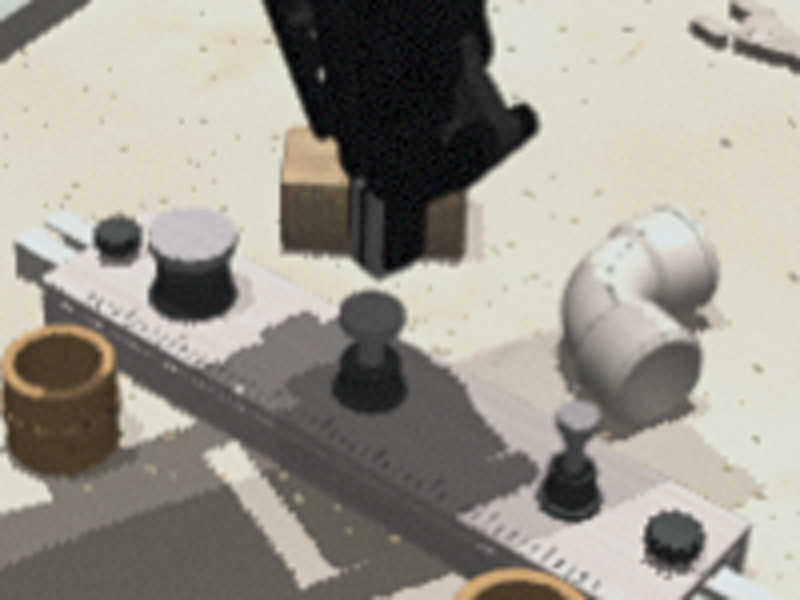

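The large head now measures z = 0.057, so it is home. The finger (crop 385,265) is above the medium head (crop 372,315). Next is a slow approach.

Call:
{"method": "carry_out", "body": {
  "commands": [
    {"delta_pos":[0.001,0.002,0.006],"delta_rot":[0,0,0],"claw":0},
    {"delta_pos":[0.001,0.002,0.012],"delta_rot":[0,0,0],"claw":0},
    {"delta_pos":[0.001,0.002,0.017],"delta_rot":[0,0,0],"claw":0},
    {"delta_pos":[0.001,0.002,0.02],"delta_rot":[0,0,0],"claw":0},
    {"delta_pos":[0.001,0.002,0.023],"delta_rot":[0,0,0],"claw":0},
    {"delta_pos":[0.001,0.002,0.026],"delta_rot":[0,0,0],"claw":0},
    {"delta_pos":[0.001,0.002,0.028],"delta_rot":[0,0,0],"claw":0},
    {"delta_pos":[0.001,0.002,0.028],"delta_rot":[0,0,0],"claw":0}
  ]
}}

```text
time: 6.53
eef_pos: [0.5312, -0.1624, 0.0429]
tcp_rot: [0.179, 0.984, -0.001, -0.002]
contact_force: [-2.6, 1.7, 3.1]
opening: 0.0
```

Call:
{"method": "carry_out", "body": {
  "commands": [
    {"delta_pos":[0,0,0.002],"delta_rot":[0,0,0],"claw":0},
    {"delta_pos":[0,0,0.004],"delta_rot":[0,0,0],"claw":0},
    {"delta_pos":[0,0,0.006],"delta_rot":[0,0,0],"claw":0},
    {"delta_pos":[0,0,0.007],"delta_rot":[0,0,0],"claw":0},
    {"delta_pos":[0,0,0.007],"delta_rot":[0,0,0],"claw":0}
  ]
}}

```text
time: 6.95
eef_pos: [0.5318, -0.1628, 0.038]
tcp_rot: [0.179, 0.984, -0.001, -0.002]
contact_force: [-6.1, 3.5, 14.6]
opening: 0.0
```

Call:
{"method": "carry_out", "body": {
  "commands": [
    {"delta_pos":[0,0,0.002],"delta_rot":[0,0,0],"claw":0},
    {"delta_pos":[0,0,0.004],"delta_rot":[0,0,0],"claw":0},
    {"delta_pos":[0,0,0.004],"delta_rot":[0,0,0],"claw":0}
  ]
}}

```text
time: 7.2
eef_pos: [0.5319, -0.1629, 0.0366]
tcp_rot: [0.179, 0.984, -0.001, -0.003]
contact_force: [-8.9, 5.2, 19.5]
opening: 0.006
```

Contact behaves the same as on the large punch (about 20 N at TCP z = 0.0366). I'll lift, move to the small punch, and check the medium head.

Call:
{"method": "carry_out", "body": {
  "commands": [
    {"delta_pos":[0,0,-0.01],"delta_rot":[0,0,0],"claw":0},
    {"delta_pos":[0,0,-0.025],"delta_rot":[0,0,0],"claw":0},
    {"delta_pos":[-0.005,-0.02,-0.035],"delta_rot":[0,0,0],"claw":0},
    {"delta_pos":[-0.012,-0.045,-0.035],"delta_rot":[0,0,0],"claw":0},
    {"delta_pos":[-0.019,-0.07,-0.035],"delta_rot":[0,0,0],"claw":0},
    {"delta_pos":[-0.024,-0.086,-0.035],"delta_rot":[0,0,0],"claw":0},
    {"delta_pos":[-0.024,-0.086,-0.035],"delta_rot":[0,0,0],"claw":0},
    {"delta_pos":[-0.024,-0.086,-0.035],"delta_rot":[0,0,0],"claw":0}
  ]
}}

```text
time: 7.87
eef_pos: [0.5243, -0.2528, 0.0714]
tcp_rot: [0.18, 0.984, -0.001, -0.003]
contact_force: [-0.7, 0.0, -0.7]
opening: 0.004
```

```bash
python3 - <<'E'
from h import *
im,d=ctrl.read_camera("scene"); s=ctrl.get_state()
for uv in ((371,300),(372,302),(373,304),(327,281)): print(uv,depthpt("scene",uv,d[uv[1],uv[0]]).round(3))
cv2.imwrite("pics/s6c.png",cv2.resize(im[240:390,290:490],None,fx=4,fy=4,interpolation=cv2.INTER_CUBIC)[:,:,::-1])
E
python3 g.py .522 -.252 .045
```

```text
(371, 300) [ 0.533 -0.16   0.056]
(372, 302) [ 0.528 -0.164  0.057]
(373, 304) [ 0.525 -0.168  0.058]
(327, 281) [ 0.532 -0.079  0.057]
7.9167 [ 0.5242 -0.2518  0.0712] delta [ 0.0018 -0.0009  0.0262] F [ 0.23 -0.24 -0.54] down axis [-6.5e-03 -9.0e-04 -1.0e+00] dq 0.0207
```

View pics/s6c.png

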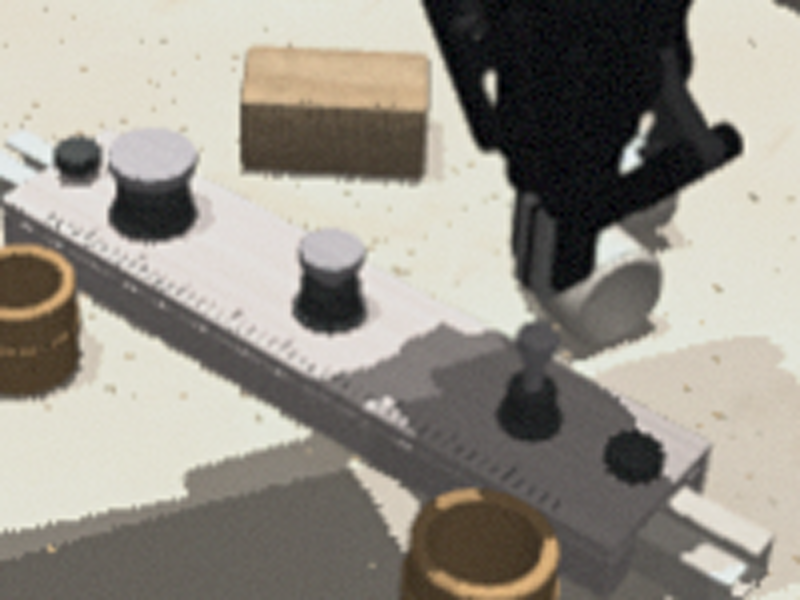

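The medium head reads 0.057, so it is home, and the large head is still at 0.057. The finger (crop 560,285) is above the small head (crop 537,340).

Call:
{"method": "carry_out", "body": {
  "commands": [
    {"delta_pos":[0.002,-0.001,0.006],"delta_rot":[0,0,0],"claw":0},
    {"delta_pos":[0.002,-0.001,0.012],"delta_rot":[0,0,0],"claw":0},
    {"delta_pos":[0.002,-0.001,0.017],"delta_rot":[0,0,0],"claw":0},
    {"delta_pos":[0.002,-0.001,0.02],"delta_rot":[0,0,0],"claw":0},
    {"delta_pos":[0.002,-0.001,0.023],"delta_rot":[0,0,0],"claw":0},
    {"delta_pos":[0.002,-0.001,0.026],"delta_rot":[0,0,0],"claw":0},
    {"delta_pos":[0.002,-0.001,0.028],"delta_rot":[0,0,0],"claw":0},
    {"delta_pos":[0.002,-0.001,0.028],"delta_rot":[0,0,0],"claw":0}
  ]
}}

```text
time: 8.58
eef_pos: [0.5216, -0.2514, 0.0429]
tcp_rot: [0.179, 0.984, -0.001, -0.004]
contact_force: [-1.3, 2.4, 4.0]
opening: 0.001
```

Call:
{"method": "carry_out", "body": {
  "commands": [
    {"delta_pos":[0,0,0.002],"delta_rot":[0,0,0],"claw":0},
    {"delta_pos":[0,0,0.004],"delta_rot":[0,0,0],"claw":0},
    {"delta_pos":[0,0,0.006],"delta_rot":[0,0,0],"claw":0},
    {"delta_pos":[0,0,0.007],"delta_rot":[0,0,0],"claw":0},
    {"delta_pos":[0,0,0.007],"delta_rot":[0,0,0],"claw":0}
  ]
}}

```text
time: 9.0
eef_pos: [0.5221, -0.2518, 0.038]
tcp_rot: [0.179, 0.984, -0.001, -0.004]
contact_force: [-5.7, 4.4, 13.5]
opening: 0.001
```

Call:
{"method": "carry_out", "body": {
  "commands": [
    {"delta_pos":[0,0,0.002],"delta_rot":[0,0,0],"claw":0},
    {"delta_pos":[0,0,0.004],"delta_rot":[0,0,0],"claw":0},
    {"delta_pos":[0,0,0.004],"delta_rot":[0,0,0],"claw":0}
  ]
}}

```text
time: 9.25
eef_pos: [0.5223, -0.2519, 0.0367]
tcp_rot: [0.179, 0.984, -0.0, -0.004]
contact_force: [-8.2, 6.4, 19.5]
opening: 0.003
```

Call:
{"method": "carry_out", "body": {
  "commands": [
    {"delta_pos":[0,0,-0.01],"delta_rot":[0,0,0],"claw":0},
    {"delta_pos":[0,0,-0.03],"delta_rot":[0,0,0],"claw":0},
    {"delta_pos":[0,0,-0.06],"delta_rot":[0,0,0],"claw":0},
    {"delta_pos":[0,0,-0.09],"delta_rot":[0,0,0],"claw":0},
    {"delta_pos":[0,0,-0.12],"delta_rot":[0,0,0],"claw":0},
    {"delta_pos":[0,0,-0.14],"delta_rot":[0,0,0],"claw":0},
    {"delta_pos":[0,0,-0.15],"delta_rot":[0,0,0],"claw":0},
    {"delta_pos":[0,0,-0.15],"delta_rot":[0,0,0],"claw":0}
  ]
}}

```text
time: 9.92
eef_pos: [0.5252, -0.2535, 0.1896]
tcp_rot: [0.179, 0.984, -0.002, -0.001]
contact_force: [0.6, -0.1, 0.4]
opening: 0.0
```

Call:
{"method": "carry_out", "body": {
  "commands": [
    {"delta_pos":[0.01,0.04,0],"delta_rot":[0,0,0],"claw":0},
    {"delta_pos":[0.02,0.075,0],"delta_rot":[0,0,0],"claw":0},
    {"delta_pos":[0.03,0.11,0],"delta_rot":[0,0,0],"claw":0},
    {"delta_pos":[0.04,0.145,0],"delta_rot":[0,0,0],"claw":0},
    {"delta_pos":[0.05,0.18,0],"delta_rot":[0,0,0],"claw":0},
    {"delta_pos":[0.06,0.215,0],"delta_rot":[0,0,0],"claw":0},
    {"delta_pos":[0.07,0.25,0],"delta_rot":[0,0,0],"claw":0},
    {"delta_pos":[0.08,0.28,0],"delta_rot":[0,0,0],"claw":0}
  ]
}}

```text
time: 10.58
eef_pos: [0.548, 0.0389, 0.1857]
tcp_rot: [0.179, 0.984, -0.002, -0.003]
contact_force: [0.2, 0.4, -0.4]
opening: 0.002
```

Call:
{"method": "carry_out", "body": {
  "commands": [
    {"delta_pos":[0.01,0.035,0],"delta_rot":[0,0,0],"claw":0},
    {"delta_pos":[0.02,0.07,0],"delta_rot":[0,0,0],"claw":0},
    {"delta_pos":[0.03,0.1,0],"delta_rot":[0,0,0],"claw":0},
    {"delta_pos":[0.03,0.12,0],"delta_rot":[0,0,0],"claw":0},
    {"delta_pos":[0.03,0.12,0],"delta_rot":[0,0,0],"claw":0},
    {"delta_pos":[0.03,0.12,0],"delta_rot":[0,0,0],"claw":0}
  ]
}}

```text
time: 11.08
eef_pos: [0.5612, 0.1622, 0.1826]
tcp_rot: [0.178, 0.984, -0.003, -0.004]
contact_force: [0.3, 0.1, 0.2]
opening: 0.002
```

```bash
python3 - <<'E'
from h import *
for n in("scene","top"):
    im,d=ctrl.read_camera(n); cv2.imwrite(f"pics/{n}9.png",im[:,:,::-1])
    o=np.load(n+"0.npz")["im"]
    for P in ([.5403,-.0738,.057],[.531,-.163,.057],[.522,-.252,.057]):
        u,v=np.round(proj(n,P)).astype(int); q=np.array([depthpt(n,(a,b),d[b,a]) for a in(u-1,u,u+1) for b in (v-1,v,v+1)])
        print(n,np.median(q,0).round(4))
    if n=="top":
        for nm,(u0,u1,v0,v1) in dict(coupA=(320,362,320,362),coupB=(448,500,315,362),offcut=(305,375,195,255),elbow=(392,450,188,260)).items():
            P=np.array([depthpt("top",(u,v),d[v,u]) for v in range(v0,v1) for u in range(u0,u1) if d[v,u]>0]); P=P[P[:,2]>(.018)]
            print(nm,P.min(0).round(3),P.max(0).round(3))
s=ctrl.get_state();print(s["time"],s["eef_pos"],s["contact_force"])
E
```

```text
scene [ 0.5424 -0.0725  0.0558]
scene [ 0.5307 -0.1629  0.0572]
scene [ 0.5225 -0.2513  0.0573]
top [ 0.5405 -0.0745  0.0564]
top [ 0.531  -0.1621  0.0569]
top [ 0.5215 -0.2513  0.057 ]
coupA [ 0.443 -0.089  0.02 ] [ 0.488 -0.043  0.044]
coupB [ 0.421 -0.297  0.018] [ 0.471 -0.248  0.048]
offcut [ 0.613 -0.135  0.018] [ 0.689 -0.047  0.042]
elbow [ 0.585 -0.256  0.018] [ 0.692 -0.191  0.047]
11.1833 [0.56141674 0.16086026 0.1833955 ] [ 0.71623253 -0.38358431 -0.04380955]
```

View pics/scene9.png

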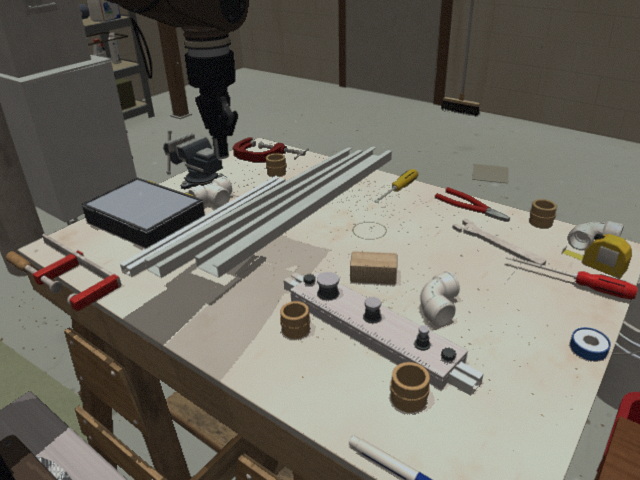

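View pics/top9.png

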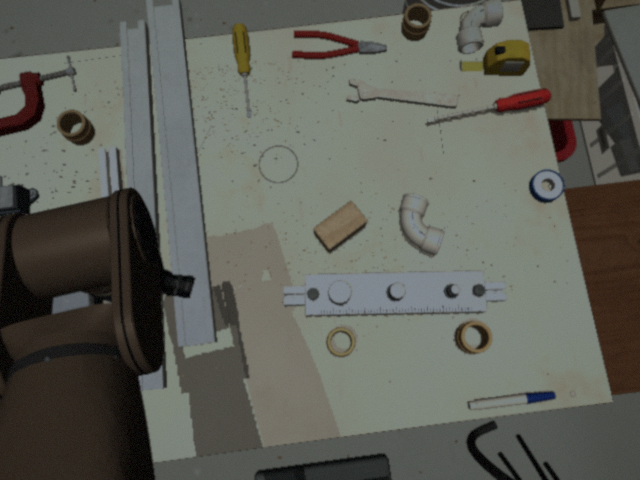

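All three heads (top view: 340,292; 397,291; 453,290) are at about 57 mm, nothing loose has moved, and the arm is clear. I'm handing the job in.

```bash
python3 -c "
from plant import ctrl
print(ctrl.sign_off())"
```

```text
the job is handed in; nothing more can be done
None
```

I tapped the three punches home with the closed fingertips, large first, then medium, then small. I then lifted clear and handed the job in at about 11.2 s of the 42 s allowed; handing in gives no verdict.

- **Heads:** the last pictures put all three heads at 56–57 mm above the table in both views; home is 57 mm.
- **Force:** the highest vertical force I read was about 20 N on each punch, up to about 22 N with the sideways part. I only saw it at the end of each move.
- **Loose things:** the couplings, elbow and offcut measured within 1 mm of where they started.
- **Arm:** it ended well clear, and its force reading was only noise.

**One disagreement:** the stated fingertip position was wrong for the shut gripper. The tips should stand 17 mm ahead of the TCP, but the camera and the point of contact put them about 15–17 mm behind it. I therefore went by camera depth and contact force for the pressing depth.

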